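# Clear the gel bench: bottles and used beakers to their trays

## Task

Clear up the bench after the gel run: stand the two blue-capped buffer bottles in the white tray, the brown stain bottle in the orange tray and the two used white beakers in the dark grey wash-up tray. Everything must end upright, flat on the floor of its tray and let go; set the things down without dropping them, and leave the stoppered flask standing where it is.

Things in the scene. Friction and masses are not known exactly. Their poses are not given: they have to be found in the camera images.
- buffer_large: Large buffer bottle, closed, about 0.22 kg: pale blue-white glass, paper label band, body 56 mm diameter up to 56 mm high, 42 mm neck at 72 to 78 mm, blue ribbed screw cap 52 mm diameter (54 over the ribs) from 78 to 105 mm (top); tight, it can be lifted by the cap. Origin: centre of its underside, z up; round, yaw does not matter; stands upright on the bench at the start.
- buffer_small: Small buffer bottle, the same form, about 0.12 kg: body 46 mm diameter up to 48 mm high, neck 34 mm at 61 to 67 mm, blue ribbed screw cap 41 mm diameter (43 over the ribs) from 67 to 91 mm (top), tight. Origin: centre of its underside, z up; stands upright on the bench at the start.
- stain_bottle: Stain bottle, closed, about 0.20 kg: brown (amber) glass, paper label band, body 52 mm diameter up to 62 mm high, long shoulder to a 26 mm neck at 78 to 84 mm, black ribbed screw cap 33 mm diameter (35 over the ribs) from 84 to 108 mm (top), tight. Origin: centre of its underside, z up; stands upright on the bench at the start.
- beaker_large: Large used beaker, white plastic, straight rigid wall 3.5 mm thick, 50 mm outer diameter, 70 mm high, open at the top with a tiny spout towards its own +x (4 mm proud at the rim), dried violet residue on its inner floor; about 0.05 kg. Origin: centre of its underside, z up; stands upright on the bench at the start.
- beaker_small: Small used beaker, the same form: 42 mm outer diameter, 60 mm high, wall 3.5 mm, about 0.035 kg, spout to its own +x, violet residue inside. Origin: centre of its underside, z up; stands upright on the bench at the start.
- buffer_tray: White open spill tray for buffers, fixed to the bench: outside 100 mm along its x by 175 mm along its y, 30 mm high; walls and floor 5 mm thick, so inside 90 by 165 mm with a flat floor 5 mm above the bench. Origin: centre of its underside; turned up to 0.35 rad about the vertical. Its two bottles fit side by side along its y.
- stain_tray: Orange open spill tray for stain, fixed to the bench: outside 100 by 100 mm, 30 mm high; walls and floor 5 mm thick, inside 90 by 90 mm, flat floor 5 mm above the bench. Origin: centre of its underside; turned up to 0.35 rad.
- wash_tray: Dark grey open wash-up tray with pale ribs marked across its floor, fixed to the bench: outside 110 mm along its x by 180 mm along its y, 30 mm high; walls and floor 5 mm thick, inside 100 by 170 mm, flat floor 5 mm above the bench. Origin: centre of its underside; turned up to 0.35 rad. Its two beakers fit side by side along its y.
- flask: Bystander, to be left alone: conical pale green glass flask with a red stopper, base 64 mm diameter, neck 25 mm, 122 mm high, loose, standing among the bottles and beakers (it may take any place in their row). Origin: centre of its underside.

How it is judged:
At the end, for the whole second after the job is handed in: Buffer bottles in the white tray, stain bottle in the orange one, beakers in the grey one: each wholly within the walls (to 3 mm), on the tray floor (underside less than 12 mm up), upright to 0.12 rad, at rest, released; the flask upright and moved less than 15 mm (x of buffer_large in the frame of buffer_tray between -0.02 and 0.02 m and y of buffer_large in the frame of buffer_tray between -0.0575 and 0.0575 m and z of buffer_large in the frame of buffer_tray between 0 and 0.012 m and angle between each of buffer_large, buffer_small, stain_bottle, beaker_large, beaker_small, flask's own z axis and vertical below 0.12 rad and linear speed of each of buffer_large, buffer_small, stain_bottle, beaker_large, beaker_small below 0.02 m/s and angular speed of each of buffer_large, buffer_small, stain_bottle, beaker_large, beaker_small below 0.2 rad/s and contact force between each of buffer_large, buffer_small, stain_bottle, beaker_large, beaker_small and the fingers below 0.1 N and x of buffer_small in the frame of buffer_tray between -0.025 and 0.025 m and y of buffer_small in the frame of buffer_tray between -0.0625 and 0.0625 m and z of buffer_small in the frame of buffer_tray between 0 and 0.012 m and x of stain_bottle in the frame of stain_tray between -0.022 and 0.022 m and y of stain_bottle in the frame of stain_tray between -0.022 and 0.022 m and z of stain_bottle in the frame of stain_tray between 0 and 0.012 m and x of beaker_large in the frame of wash_tray between -0.028 and 0.028 m and y of beaker_large in the frame of wash_tray between -0.063 and 0.063 m and z of beaker_large in the frame of wash_tray between 0 and 0.012 m and x of beaker_small in the frame of wash_tray between -0.032 and 0.032 m and y of beaker_small in the frame of wash_tray between -0.067 and 0.067 m and z of beaker_small in the frame of wash_tray between 0 and 0.012 m and distance of flask from where it was at the start of the episode below 0.015 m); the robot touches nothing.
It fails at once if a bottle or beaker is dropped or knocked flying: it moves faster than 0.7 m/s while the fingers do not hold it (a free fall of about 25 mm) ((linear speed of buffer_large above 0.7 m/s and contact force between buffer_large and the fingers below 0.1 N) or (linear speed of buffer_small above 0.7 m/s and contact force between buffer_small and the fingers below 0.1 N) or (linear speed of stain_bottle above 0.7 m/s and contact force between stain_bottle and the fingers below 0.1 N) or (linear speed of beaker_large above 0.7 m/s and contact force between beaker_large and the fingers below 0.1 N) or (linear speed of beaker_small above 0.7 m/s and contact force between beaker_small and the fingers below 0.1 N)).
It fails at once if the flask is moved by 15 mm or more, or tipped by more than 0.3 rad (distance of flask from where it was at the start of the episode above 0.015 m or angle between flask's own z axis and vertical above 0.3 rad).
It also fails if it takes over 128 s, if anything falls off the work surface, if the arm or the gripper's body presses on something with over 40 N, if the wrist force passes 120 N, or if a joint passes its speed limit or range.

## Robot

A 6-joint arm with a two-finger parallel gripper is mounted at the origin on the work surface. World frame = base frame: x ahead of the robot, y to its left, z up, the work surface at z = 0. Lengths are in m, angles in rad, forces in N, time in s.
With the tool pointing down it reaches from about 0.275 to 1 m from the base axis. Payload 8.4 kg.
Tool frame: the origin (TCP) lies between the finger pads; the fingertips stand 17 mm ahead of it and the grasp point (between the pads) lies 2 mm behind it; z points along the fingers, y is the line along which they close (so a half turn about z gives the same grasp; the last joint's range is limited). The gripper opens to 85 mm and grips with 20 to 120 N. Pads are 22 mm wide; open, the fingers measure 114 mm over their backs; the gripper's body (76 mm by 85 mm) begins 54 mm behind the grasp point. The pads swing forward as they close: fully open they stand 13 mm farther back than shut.
Start: joints at [1.131, 0.353, 1.633, -0, 1.155, -0.002], TCP at [0.265, 0.566, 0.248] pointing down, gripper open.
Joint ranges: [-2.63, 2.63], [-0.92, 2.1], [0.06, 2.66], [-1.3, 4.44], [0, 2.69], [-3.02, 3.02]. Speed limits (rad/s): [2.22, 2.22, 2.79, 3.14, 3.14, 3.14].

## Interface

Orientations are given as a rotation vector (axis times angle).
In Python, from workcell import robot gives the robot as it stands. The module is installed in compiled form; this text tells all that it offers.
- The arm moves only by the tool drive_tool, never from a script. Its argument "motion" is text: rows parted by semicolons, each of 7 numbers parted by spaces: the finger opening in mm, from 0 to 85.4, then the shift along the tool's x, y, z each as a share of 0.12 m, from -1 to 1, then the turn, a rotation vector about the tool's x, y, z each as a share of pi/2 rad, from -1 to 1. In form: claw tx ty tz ax ay az; .... A call has 1 to 20 rows; each row shifts and turns the commanded pose from where the row before left it, along the tool's axes as they then stand; what a row does not reach is not made up. A row lasts 1/12 s, in which the tool goes at most 41.7 mm and 7.16 degrees, less where a joint would pass 70% of its speed; a pose out of reach is approached as far as the arm can. A call with a number of a shift or a turn outside -1 to 1 is refused whole. A call with a gripper value outside its range is refused whole. The fingers move at their own pace and stop on an object; "newtons" is the grip in N (left out, the last holds). Time passes only in rows, so rows that do not move let the fingers close. It gives the time, the measured TCP pose, the force, the opening and the grip force at its end, in the units of the state.
- robot.get_state(): the state, without advancing time (a new reading comes with each control period).
- robot.snapshot(name): name is "scene" or "top"; returns a dict with "pixels" (400x640x3 uint8, blue, green, red), "camera_matrix" (3x3 intrinsics, pixels), "world_from_camera" (4x4, takes a point from camera to world coordinates). Camera axes: x right, y down, z forward; pixel columns grow to the right and rows downward; lengths in m; the calibration is good to about 2 mm. A picture is of the moment at which its call begins. There is no depth.
- robot.finish_job(): hands the job in; it is judged then, once.
The state is a dict: "t": time; "joint_positions": joint angles; "dq": joint speeds; "effort": joint torques, N m; "ee_pos": TCP position; "eef_rot": TCP orientation; "wrist_force": force on the tool from outside, world axes, zero at the start; "torque": the same for the moment, N m; "grip_width": finger opening in m; "grip_force": force on a finger pad.
Only numpy, scipy, OpenCV 4.12 (cv2) and the standard library are available. Lean on these libraries where they do the work, as an engineer would, in place of code of your own. Each camera call takes 0.05 s, during which the arm holds its last target. There are 200 camera calls.

## Working session

There is one attempt and no reset: what is moved stays moved. The work goes in short steps, Python scripts to look and compute and a tool call to move; the robot and the scene stay as the last step left them, time stands still between calls to the robot, and variables do not carry over. Pictures are saved under pics/ and viewed, at most 14 in all, crops included, and the job is handed in when it is done.

Besides the shell and the picture viewer there is one more tool, called after "Request:" as name(argument=value, ...) on one line, values as JSON. drive_tool: Moves the arm, as the interface text tells. Its arguments: {"type":"object","properties":{"motion":{"type":"string"},"newtons":{"type":"number"}},"required":["motion"]}

```bash
mkdir -p pics; python3 - <<'E'
from workcell import robot
import cv2,numpy as np
print(robot.get_state())
for n in("top","scene"):
    s=robot.snapshot(n);cv2.imwrite(f"pics/{n}0.png",s["pixels"]);print(s["camera_matrix"],s["world_from_camera"])
E
```

```text
{'t': 0.0, 'joint_positions': array([ 1.13062940e+00,  3.53661034e-01,  1.63412408e+00,  1.25013657e-06,
        1.15519467e+00, -2.39288687e-03]), 'dq': array([-0.00116781,  0.0001729 , -0.00016704, -0.00157415,  0.00114049,
        0.0003756 ]), 'effort': array([ 1.70352589e-03, -6.05261350e+01, -3.42080426e+01,  1.62177521e-04,
        9.08608170e-03, -3.91396645e-05]), 'ee_pos': array([0.26475856, 0.56565988, 0.24755792]), 'eef_rot': array([-6.82110173e-01, -3.06633426e+00,  2.12517548e-03]), 'wrist_force': array([ 0.43642349,  0.3776571 , -0.19352974]), 'torque': array([-0.02134948, -0.00832923, -0.03533059]), 'grip_force': 0.0, 'grip_width': 0.0856253068652804}
[[385.5998773    0.         316.23871835]
 [  0.         385.5998773  195.58601976]
 [  0.           0.           1.        ]] [[ 0.10351272 -0.97020293  0.21906936  0.29366999]
 [-0.99462734 -0.10124879  0.02156717 -0.02031387]
 [ 0.00125598 -0.22012485 -0.9754709   0.9057857 ]
 [ 0.          0.          0.          1.        ]]
[[508.67482995   0.         322.66844928]
 [  0.         508.67482995 201.69992719]
 [  0.           0.           1.        ]] [[-0.34277177  0.74137414 -0.57695051  1.07769336]
 [ 0.93938337  0.27582671 -0.20366273  0.21169169]
 [ 0.00814808 -0.61178755 -0.79098015  0.86614292]
 [ 0.          0.          0.          1.        ]]
```

View pics/top0.png

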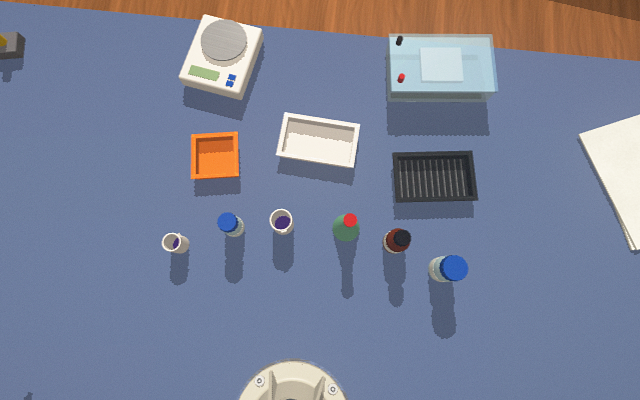

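View pics/scene0.png

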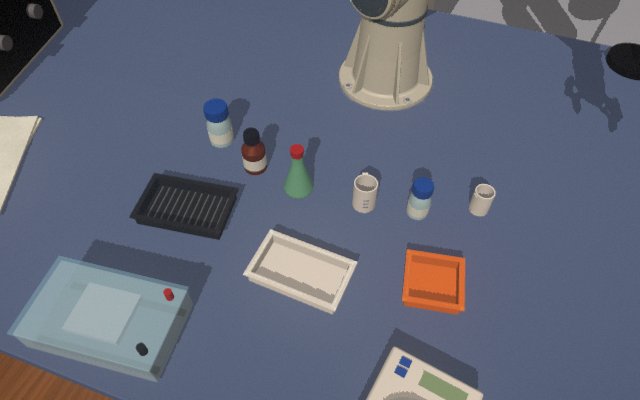

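The top view shows, left to right: small beaker (175,243), small buffer (230,222), large beaker (282,222), flask (346,227), stain (398,240) and large buffer (450,268). The trays are orange (215,155), white (318,140) and grey (435,177). The scene view shows the same items in mirrored order.

```bash
cat > h.py <<'E'
from workcell import robot
import cv2,numpy as np
def cast(s,px,z):
    px=np.atleast_2d(np.asarray(px,float));T=s["world_from_camera"]
    d=np.c_[px,np.ones(len(px))]@np.linalg.inv(s["camera_matrix"]).T@T[:3,:3].T
    return T[:3,3]+d*((z-T[2,3])/d[:,2])[:,None]
def mask(img,kind):
    h=cv2.cvtColor(img,cv2.COLOR_BGR2HSV);H,S,V=[h[...,i].astype(int) for i in range(3)]
    if kind=="blue":m=(H>105)&(H<120)&(S>190)&(V>70)
    if kind=="red":m=((H<6)|(H>174))&(S>190)&(V>120)
    if kind=="white":m=(S<60)&(V>90)|(H>120)&(H<160)&(S>80)
    if kind=="orange":m=(H>3)&(H<20)&(S>180)&(V>120)
    if kind=="dark":m=V<50
    return (m*255).astype(np.uint8)
def blob(s,kind,box):
    x0,y0,x1,y1=box;m=mask(s["pixels"],kind);k=np.zeros_like(m);k[y0:y1,x0:x1]=m[y0:y1,x0:x1]
    c=max(cv2.findContours(k,cv2.RETR_EXTERNAL,cv2.CHAIN_APPROX_NONE)[0],key=cv2.contourArea)
    c=cv2.convexHull(c);M=cv2.moments(c)
    return c[:,0],np.array([M["m10"],M["m01"]])/M["m00"],M["m00"]
E
python3 - <<'E'
from h import *
S={n:robot.snapshot(n) for n in("top","scene")}
items={"buffer_large":("blue",.0915,(435,250,475,290),(200,95,235,125)),
"buffer_small":("blue",.079,(212,208,246,240),(405,175,438,200)),
"stain":("dark",.096,(391,226,415,250),(240,126,264,146)),
"beaker_large":("white",.035,(265,205,298,240),(348,168,382,216)),
"beaker_small":("white",.03,(158,230,194,258),(466,180,500,220)),
"flask_stopper":("red",.115,(335,208,362,226),(285,140,310,160))}
for n,(k,z,a,b) in items.items():
    for c,bx in(("top",a),("scene",b)):
        hull,cen,A=blob(S[c],k,bx);w=cast(S[c],hull,z)
        print(n,c,cen.round(1),A,cast(S[c],cen,z)[0,:2].round(4),"ext",np.ptp(w,0)[:2].round(3))
tr={"stain_tray":("orange",(185,125,245,185),(395,240,475,320)),"buffer_tray":("white",(270,105,365,172),(238,225,362,312)),"wash_tray":("dark",(386,145,482,208),(126,168,244,242))}
for n,(k,a,b) in tr.items():
    for c,bx in(("top",a),("scene",b)):
        hull,cen,A=blob(S[c],k,bx);w=cast(S[c],hull,.03)[:,:2].astype(np.float32)
        q=cv2.approxPolyN(hull.astype(np.int32),4)[0].reshape(-1,2) if hasattr(cv2,"approxPolyN") else None
        Q=cast(S[c],q,.03)[:,:2]
        r=cv2.minAreaRect(w*1000);print(n,c,np.round(r[0]),np.round(r[1]),round(r[2],1),"poly",Q.mean(0).round(4),Q.round(3).tolist())
E
```

```text
buffer_large top [453.2 271.6] 1.5 [ 0.3454 -0.3015] ext [0.002 0.004]Traceback (most recent call last):
  File "<stdin>", line 11, in <module>
  File "h.py", line 17, in blob
    c=max(cv2.findContours(k,cv2.RETR_EXTERNAL,cv2.CHAIN_APPROX_NONE)[0],key=cv2.contourArea)
ValueError: max() iterable argument is empty
```

```bash
python3 - <<'E'
from h import *
S={n:robot.snapshot(n) for n in("top","scene")}
for c,pts in(("top",[(453,267),(453,262),(228,222),(500,300),(402,237),(398,230),(400,244),(282,213),(180,246),(350,218),(396,165),(425,157),(215,155)]),("scene",[(215,103),(216,115),(422,188),(252,130),(252,140),(365,200),(480,205),(297,150),(140,206),(200,232),(435,280),(600,200)])):
    h=cv2.cvtColor(S[c]["pixels"],cv2.COLOR_BGR2HSV)
    print(c,[(p,h[p[1],p[0]].tolist()) for p in pts])
E
```

```text
top [((453, 267), [110, 185, 182]), ((453, 262), [109, 189, 181]), ((228, 222), [110, 177, 186]), ((500, 300), [110, 80, 157]), ((402, 237), [115, 28, 55]), ((398, 230), [4, 119, 75]), ((400, 244), [101, 62, 45]), ((282, 213), [16, 30, 145]), ((180, 246), [13, 29, 141]), ((350, 218), [179, 189, 220]), ((396, 165), [110, 11, 68]), ((425, 157), [120, 39, 46]), ((215, 155), [13, 204, 248])]
scene [((215, 103), [109, 186, 136]), ((216, 115), [109, 187, 113]), ((422, 188), [111, 168, 140]), ((252, 130), [116, 43, 48]), ((252, 140), [116, 40, 45]), ((365, 200), [177, 16, 158]), ((480, 205), [15, 37, 181]), ((297, 150), [0, 184, 168]), ((140, 206), [116, 43, 47]), ((200, 232), [111, 35, 51]), ((435, 280), [10, 192, 218]), ((600, 200), [110, 77, 122])]
```

```bash
sed -i 's/(S>190)&(V>70)/(S>140)\&(V>50)/; s/(S>190)&(V>120)/(S>150)\&(V>90)/; s/(S>180)&(V>120)/(S>150)\&(V>80)/; s/m=V<50/m=(V<78)\&(S<72)/' h.py
cat > meas.py <<'E'
from h import *
S={n:robot.snapshot(n) for n in("top","scene")}
items={"buffer_large":("blue",.0915,(435,250,475,290),(200,95,235,125)),
"buffer_small":("blue",.079,(212,208,246,240),(405,175,438,200)),
"stain":("dark",.096,(391,226,415,250),(240,126,264,146)),
"beaker_large":("white",.035,(265,205,298,240),(348,168,382,216)),
"beaker_small":("white",.03,(158,230,194,258),(466,180,500,220)),
"flask_stopper":("red",.115,(335,208,362,226),(285,140,310,160))}
for n,(k,z,a,b) in items.items():
    for c,bx in(("top",a),("scene",b)):
        hull,cen,A=blob(S[c],k,bx);w=cast(S[c],hull,z)
        print(n,c,cen.round(1),A,cast(S[c],cen,z)[0,:2].round(4),"ext",np.ptp(w,0)[:2].round(3))
tr={"stain_tray":("orange",(185,125,245,185),(395,240,475,320)),"buffer_tray":("white",(270,105,365,172),(238,225,362,312)),"wash_tray":("dark",(386,145,482,208),(126,168,244,242))}
for n,(k,a,b) in tr.items():
    for c,bx in(("top",a),("scene",b)):
        hull,cen,A=blob(S[c],k,bx)
        w=cast(S[c],hull,.03)[:,:2].astype(np.float32)
        q=cv2.approxPolyN(hull.astype(np.int32),4)[0].reshape(-1,2)
        Q=cast(S[c],q,.03)[:,:2]
        r=cv2.minAreaRect(w*1000);print(n,c,np.round(r[0]),np.round(r[1]),round(r[2],1),"poly",Q.mean(0).round(4),Q.round(3).tolist())
E
python3 meas.py
```

```text
buffer_large top [453.5 267.7] 555.5 [ 0.3533 -0.3019] ext [0.053 0.056]
buffer_large scene [215.3 110.2] 453.0 [ 0.3537 -0.3006] ext [0.072 0.066]
buffer_small top [227.  221.8] 292.0 [0.4015 0.1841] ext [0.042 0.043]
buffer_small scene [422.6 187.6] 355.5 [0.4001 0.1844] ext [0.057 0.041]
stain top [401.8 237.7] 210.5 [ 0.4039 -0.1906] ext [0.035 0.036]
stain scene [251.8 136.9] 258.5 [ 0.4053 -0.1868] ext [0.05  0.053]
beaker_large top [281.3 221.2] 497.0 [0.4214 0.072 ] ext [0.06  0.058]
beaker_large scene [364.7 192.5] 902.5 [0.4179 0.072 ] ext [0.111 0.063]
beaker_small top [175.  242.6] 473.0 [0.3486 0.3059] ext [0.047 0.065]
beaker_small scene [481.6 199.6] 668.5 [0.3466 0.3061] ext [0.095 0.05 ]
flask_stopper top [349.8 219.4] 121.5 [ 0.4282 -0.0774] ext [0.026 0.026]
flask_stopper scene [296.5 151. ] 147.5 [ 0.4266 -0.0757] ext [0.039 0.03 ]
stain_tray top [564. 251.] [114. 111.] 10.0 poly [0.5645 0.2512] [[0.518, 0.187], [0.5, 0.296], [0.611, 0.316], [0.63, 0.206]]
stain_tray scene [569. 254.] [121. 111.] 9.8 poly [0.5696 0.2532] [[0.502, 0.297], [0.619, 0.319], [0.639, 0.209], [0.518, 0.187]]
buffer_tray top [616.  11.] [191. 142.] 86.4 poly [0.6179 0.0111] [[0.681, -0.088], [0.559, -0.081], [0.538, 0.111], [0.693, 0.102]]
buffer_tray scene [629.  19.] [180. 226.] 10.0 poly [0.6299 0.0182] [[0.544, 0.104], [0.675, 0.145], [0.762, -0.091], [0.538, -0.086]]
wash_tray top [ 566. -272.] [122. 191.] 7.4 poly [ 0.5671 -0.2714] [[0.516, -0.374], [0.497, -0.184], [0.615, -0.17], [0.64, -0.358]]
wash_tray scene [ 573. -268.] [134. 197.] 7.5 poly [ 0.5725 -0.2682] [[0.494, -0.178], [0.626, -0.163], [0.652, -0.357], [0.519, -0.374]]
```

```bash
python3 - <<'E'
from h import *
s=robot.snapshot("top");im=s["pixels"].copy()
for k,b in(("orange",(185,125,245,185)),("white",(270,105,365,172)),("dark",(386,145,482,208))):
    h=blob(s,k,b)[0]; cv2.polylines(im,[h.reshape(-1,1,2)],True,(0,255,0),1)
cv2.imwrite("pics/crop1.png",cv2.resize(np.hstack([im[100:210,180:370],im[100:210,380:490]]),None,fx=2.6,fy=2.6,interpolation=cv2.INTER_NEAREST))
E
```

```text
(no output)
```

View pics/crop1.png

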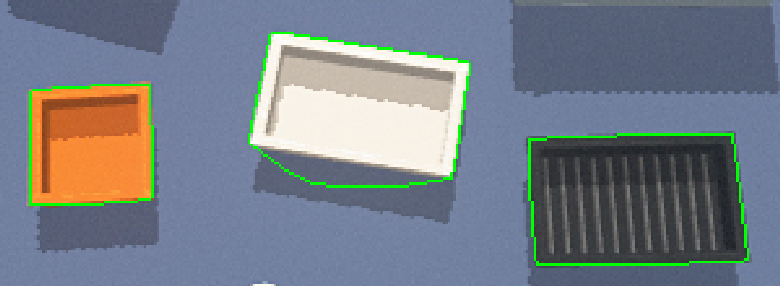

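Rims in the crop: the orange and grey outlines fit, with a sliver of outer wall on the near side. The white hull takes in a glare patch at the front. I'll use the far rim edges plus the known sizes.

```bash
python3 - <<'E'
from h import *
s=robot.snapshot("top")
for n,sz,P in(("orange",(.1,.1),[(191.5,134.6),(237.7,132.3),(238.8,176.5),(191.5,178.8)]),("white",(.1,.175),[(283.8,112.7),(360.4,124.2),(353.8,168.1),(276.2,155)]),("grey",(.11,.18),[(393.1,152.7),(471.9,151.5),(478.1,200.4),(396.5,201.5)])):
    Q=cast(s,P,.03)[:,:2];u=Q[0]-Q[1];L=np.linalg.norm(u);u/=L   # +y direction
    v=np.array([u[1],-u[0]])
    print(n,"len",L.round(3),"depth",((Q[0]+Q[1]-Q[2]-Q[3])/2@v).round(3),"yaw",np.arctan2(-u[0],u[1]).round(3),"mean",Q.mean(0).round(4),"faredge c",((Q[0]+Q[1])/2-v*sz[0]/2).round(4),Q.round(3).tolist())
E
```

```text
orange len 0.111 depth 0.111 yaw 0.157 mean [0.5633 0.2495] faredge c [0.5685 0.2513] [[0.609, 0.314], [0.627, 0.204], [0.517, 0.185], [0.5, 0.295]]
white len 0.189 depth 0.111 yaw -0.056 mean [0.6281 0.008 ] faredge c [0.6337 0.0079] [[0.689, 0.1], [0.678, -0.089], [0.566, -0.082], [0.579, 0.104]]
grey len 0.189 depth 0.119 yaw 0.12 mean [ 0.566  -0.2741] faredge c [ 0.5706 -0.2729] [[0.614, -0.173], [0.636, -0.36], [0.518, -0.376], [0.496, -0.188]]
```

Request:
drive_tool(motion="85 0 0 0 0 0 0.06;85 0 0 0 0 0 0.06;85 0 0 0 0 0 0.06;85 0 0 0 0 0 0.06;85 0 0 0 0 0 0.06;85 0 0 0 0 0 0.06;85 0 0 0 0 0 0.06;85 0 0 0 0 0 0.06;85 0 0 0 0 0 0.06;85 0 0 0 0 0 0.06;85 0 0 0 0 0 0.06;85 0 0 0 0 0 0.06;85 0 0 0 0 0 0", newtons=30)

```text
t: 1.58
ee_pos: [0.2649, 0.5661, 0.2483]
eef_rot: [-2.224, -2.219, -0.0]
wrist_force: [-0.1, 0.7, -0.2]
grip_width: 0.0851
grip_force: 0.0
```

Request:
drive_tool(motion="85 -0.15 0.05 0 0 0 0;85 -0.2167 0.07 0 0 0 0;85 -0.25 0.08 0 0 0 0;85 -0.25 0.08 0 0 0 0;85 -0.25 0.08 0 0 0 0;85 -0.25 0.08 0 0 0 0;85 -0.25 0.08 0 0 0 0;85 -0.25 0.08 0 0 0 0;85 -0.2 0.06 0 0 0 0;85 -0.1 0.0575 0 0 0 0;85 0 0 0 0 0 0;85 0 0 0 0 0 0")

```text
t: 2.58
ee_pos: [0.352, 0.306, 0.2486]
eef_rot: [-2.219, -2.224, -0.001]
wrist_force: [0.4, -0.1, 1.2]
grip_width: 0.085
grip_force: 0.0
```

Request:
drive_tool(motion="85 0 -0.035 0.15 0 0 0;85 0 0 0.3 0 0 0;85 0 0 0.3 0 0 0;85 0 0 0.3 0 0 0;85 0 0 0.25 0 0 0;85 0 0 0.2 0 0 0;85 0 0 0.12 0 0 0;85 0 0 0.07 0 0 0;85 0 0 0 0 0 0")

```text
t: 3.33
ee_pos: [0.3464, 0.3064, 0.0439]
eef_rot: [-2.217, -2.226, 0.004]
wrist_force: [0.3, -0.2, 0.3]
grip_width: 0.085
grip_force: 0.0
```

```bash
python3 - <<'E'
from h import *
cv2.imwrite("pics/g1.png",np.hstack([cv2.resize(robot.snapshot(n)["pixels"][a:a+130,b:b+130],None,fx=3,fy=3) for n,a,b in(("top",180,110),("scene",130,420))]))
E
```

```text
(no output)
```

View pics/g1.png

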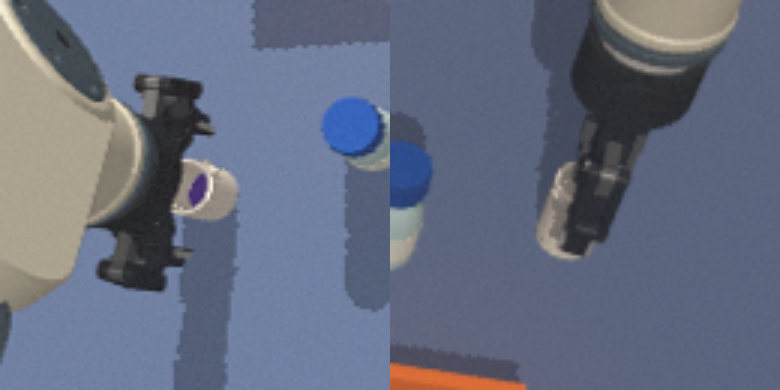

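```bash
python3 - <<'E'
from h import *
for n,o in(("top",(110,180)),("scene",(420,130))):
    s=robot.snapshot(n);T=np.linalg.inv(s["world_from_camera"])
    for P in [(.3475,.306,0),(.3475,.306,.06),(.347,.306,.027),(.347,.306,.1),(.395,.306,.03),(.395,.295,.03),(.395,.317,.03)]:
        p=s["camera_matrix"]@(T[:3]@np.r_[P,1]);p=p[:2]/p[2];print(n,P,((p-o)*3).round(), end=" ")
    print()
E
```

```text
top (0.3475, 0.306, 0) [208. 193.] top (0.3475, 0.306, 0.06) [180. 185.] top (0.347, 0.306, 0.027) [196. 190.] top (0.347, 0.306, 0.1) [159. 180.] top (0.395, 0.306, 0.03) [206. 127.] top (0.395, 0.295, 0.03) [220. 129.] top (0.395, 0.317, 0.03) [192. 126.] 
scene (0.3475, 0.306, 0) [174. 236.] scene (0.3475, 0.306, 0.06) [196. 183.] scene (0.347, 0.306, 0.027) [184. 212.] scene (0.347, 0.306, 0.1) [212. 144.] scene (0.395, 0.306, 0.03) [173. 261.] scene (0.395, 0.295, 0.03) [157. 257.] scene (0.395, 0.317, 0.03) [189. 266.]
```

Projections agree: the fingers straddle the beaker to within about 3 mm. I'll close and lift.

Request:
drive_tool(motion="35 0 0 0 0 0 0;35 0 0 0 0 0 0;35 0 0 0 0 0 0;35 0 0 0 0 0 0;35 0 0 0 0 0 0;35 0 0 0 0 0 0;35 0 0 0 0 0 0;35 0 0 0 0 0 0;35 0 0 0 0 0 0;35 0 0 0 0 0 0", newtons=25)

```text
t: 4.37
ee_pos: [0.3477, 0.3064, 0.0461]
eef_rot: [-2.219, -2.223, -0.001]
wrist_force: [-0.9, -0.2, 7.2]
grip_width: 0.0415
grip_force: 24.4
```

Request:
drive_tool(motion="35 0 0 -0.1 0 0 0;35 0 0 -0.2 0 0 0;35 0 0 -0.25 0 0 0;35 0 0 -0.25 0 0 0;35 0 0 -0.2 0 0 0;35 0 0 -0.15 0 0 0;35 0 0 -0.05 0 0 0;35 0 0 0 0 0 0")

```text
t: 5.03
ee_pos: [0.3481, 0.3068, 0.1908]
eef_rot: [2.219, 2.223, 0.005]
wrist_force: [0.6, -0.4, 0.6]
grip_width: 0.0414
grip_force: 25.6
```

Request:
drive_tool(motion="35 -0.1 0.03 0 0 0 0;35 -0.2 0.08 0 0 0 0;35 -0.28 0.1 0 0 0 0;35 -0.28 0.1 0 0 0 0;35 -0.3 0.11 0 0 0 0;35 -0.3 0.11 0 0 0 0;35 -0.3 0.11 0 0 0 0;35 -0.3 0.11 0 0 0 0;35 -0.3 0.11 0 0 0 0;35 -0.3 0.11 0 0 0 0;35 -0.3 0.11 0 0 0 0;35 -0.3 0.11 0 0 0 0;35 -0.3 0.11 0 0 0 0;35 -0.3 0.11 0 0 0 0;35 -0.3 0.11 0 0 0 0;35 -0.28 0.11 0 0 0 0;35 -0.28 0.11 0 0 0 0;35 -0.2 0.1 0 0 0 0;35 -0.15 0.1 0 0 0 0;35 -0.08 0.05 0 0 0 0")

```text
t: 6.7
ee_pos: [0.5869, -0.314, 0.1869]
eef_rot: [-2.219, -2.22, 0.002]
wrist_force: [-0.9, 1.4, -0.3]
grip_width: 0.0409
grip_force: 25.6
```

Request:
drive_tool(motion="35 0.017 -0.107 0.1 0 0 0;35 0 0 0.2 0 0 0;35 0 0 0.25 0 0 0;35 0 0 0.2 0 0 0;35 0 0 0.15 0 0 0;35 0 0 0.1 0 0 0;35 0 0 0.05 0 0 0;35 0 0 0 0 0 0;35 0 0 0 0 0 0")

```text
t: 7.45
ee_pos: [0.5747, -0.3093, 0.0637]
eef_rot: [-2.219, -2.224, 0.0]
wrist_force: [0.9, -0.2, 1.1]
grip_width: 0.0414
grip_force: 25.6
```

```bash
python3 - <<'E'
from h import *
cv2.imwrite("pics/g2.png",np.hstack([cv2.resize(robot.snapshot(n)["pixels"][a:a+130,b:b+130],None,fx=3,fy=3) for n,a,b in(("top",110,370),("scene",130,120))]))
E
```

```text
(no output)
```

View pics/g2.png

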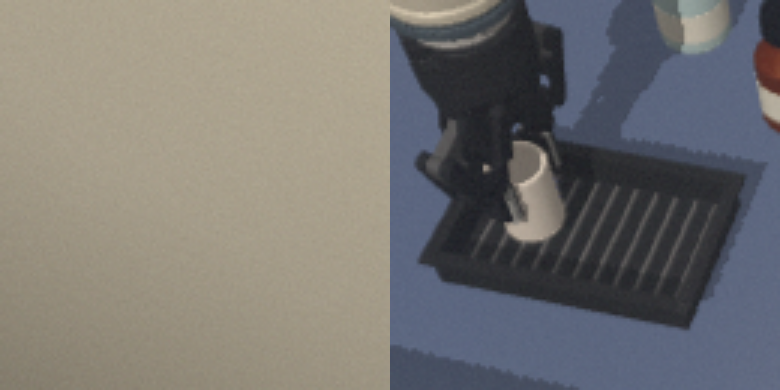

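The small beaker is held upright over the left end of the grey tray, well clear of the walls. I'll lower it and release.

Request:
drive_tool(motion="35 0 0 0.04 0 0 0;35 0 0 0.03 0 0 0;35 0 0 0.02 0 0 0;35 0 0 0.015 0 0 0;35 0 0 0 0 0 0;35 0 0 0 0 0 0")

```text
t: 8.05
ee_pos: [0.5746, -0.3093, 0.0512]
eef_rot: [2.219, 2.224, -0.0]
wrist_force: [-1.4, 0.5, 4.0]
grip_width: 0.0412
grip_force: 25.9
```

Request:
drive_tool(motion="62 0 0 0 0 0 0;62 0 0 0 0 0 0;62 0 0 0 0 0 0;62 0 0 0 0 0 0;62 0 0 0 0 0 0;62 0 0 -0.05 0 0 0;62 0 0 -0.15 0 0 0;62 0 0 -0.25 0 0 0;62 0 0 -0.25 0 0 0;62 0 0 -0.25 0 0 0;62 0 0 -0.2 0 0 0;62 0 0 -0.1 0 0 0;62 0 0 0 0 0 0")

```text
t: 9.13
ee_pos: [0.5761, -0.3101, 0.2044]
eef_rot: [2.216, 2.22, 0.002]
wrist_force: [0.5, -0.5, -0.2]
grip_width: 0.062
grip_force: 0.0
```

Request:
drive_tool(motion="85 0.1 -0.04 0 0 0 0;85 0.2 -0.08 0 0 0 0;85 0.3 -0.12 0 0 0 0;85 0.3 -0.12 0 0 0 0;85 0.3 -0.12 0 0 0 0;85 0.3 -0.12 0 0 0 0;85 0.3 -0.12 0 0 0 0;85 0.3 -0.12 0 0 0 0;85 0.3 -0.12 0 0 0 0;85 0.3 -0.12 0 0 0 0;85 0.3 -0.12 0 0 0 0;85 0.15 -0.06 0 0 0 0;85 0.03 -0.04 0 0 0 0;85 0 0 0 0 0 0;85 0 0 0 0 0 0")

```text
t: 10.38
ee_pos: [0.417, 0.0717, 0.2]
eef_rot: [-2.217, -2.224, 0.003]
wrist_force: [0.2, -0.3, -0.3]
grip_width: 0.0851
grip_force: 0.0
```

Request:
drive_tool(motion="85 0 0.02 0.1 0 0 0;85 0 0 0.2 0 0 0;85 0 0 0.25 0 0 0;85 0 0 0.25 0 0 0;85 0 0 0.2 0 0 0;85 0 0 0.15 0 0 0;85 0 0 0.075 0 0 0;45 0 0 0 0 0 0;45 0 0 0 0 0 0;45 0 0 0 0 0 0;45 0 0 0 0 0 0;45 0 0 0 0 0 0;45 0 0 0 0 0 0;45 0 0 0 0 0 0;45 0 0 0 0 0 0")

```text
t: 11.63
ee_pos: [0.421, 0.0721, 0.0548]
eef_rot: [2.218, 2.223, 0.002]
wrist_force: [-0.2, -1.0, 7.5]
grip_width: 0.05
grip_force: 26.6
```

Request:
drive_tool(motion="45 0 0 -0.1 0 0 0;45 0 0 -0.25 0 0 0;45 0 0 -0.3 0 0 0;45 0 0 -0.3 0 0 0;45 0 0 -0.2 0 0 0;45 0 0 -0.15 0 0 0;45 0 0 0 0 0 0")

```text
t: 12.22
ee_pos: [0.4223, 0.0725, 0.2139]
eef_rot: [2.216, 2.221, 0.009]
wrist_force: [1.7, 0.2, 0.4]
grip_width: 0.0498
grip_force: 26.4
```

Request:
drive_tool(motion="45 -0.1 0.04 0 0 0 0;45 -0.2 0.09 0 0 0 0;45 -0.28 0.13 0 0 0 0;45 -0.28 0.13 0 0 0 0;45 -0.28 0.13 0 0 0 0;45 -0.28 0.13 0 0 0 0;45 -0.28 0.13 0 0 0 0;45 -0.28 0.13 0 0 0 0;45 -0.28 0.13 0 0 0 0;45 -0.2 0.1 0 0 0 0;45 -0.075 0.05 0 0 0 0;45 0 0 0 0 0 0;45 0 0 0 0 0 0")

```text
t: 13.3
ee_pos: [0.5629, -0.2313, 0.2088]
eef_rot: [-2.219, -2.221, 0.001]
wrist_force: [0.2, 0.2, -0.6]
grip_width: 0.0501
grip_force: 26.4
```

Request:
drive_tool(motion="45 0 0 0.1 0 0 0;45 0 0 0.2 0 0 0;45 0 0 0.25 0 0 0;45 0 0 0.25 0 0 0;45 0 0 0.2 0 0 0;45 0 0 0.1 0 0 0;45 0 0 0.05 0 0 0;45 0 0 0.02 0 0 0;45 0 0 0.02 0 0 0;45 0 0 0.02 0 0 0;45 0 0 0.02 0 0 0;45 0 0 0.01 0 0 0;45 0 0 0 0 0 0;45 0 0 0 0 0 0")

```text
t: 14.47
ee_pos: [0.5638, -0.232, 0.0614]
eef_rot: [2.219, 2.223, 0.0]
wrist_force: [-0.9, -0.3, -0.6]
grip_width: 0.0501
grip_force: 26.4
```

Request:
drive_tool(motion="45 0 0 0.015 0 0 0;45 0 0 0 0 0 0;45 0 0 0 0 0 0;70 0 0 0 0 0 0;70 0 0 0 0 0 0;70 0 0 0 0 0 0;70 0 0 0 0 0 0;70 0 0 0 0 0 0;70 0 0 -0.05 0 0 0;70 0 0 -0.15 0 0 0;70 0 0 -0.25 0 0 0;70 0 0 -0.25 0 0 0;70 0 0 -0.25 0 0 0;70 0 0 -0.2 0 0 0;70 0 0 -0.1 0 0 0;70 0 0 0 0 0 0")

```text
t: 15.8
ee_pos: [0.5651, -0.2325, 0.2125]
eef_rot: [2.216, 2.22, 0.003]
wrist_force: [-0.7, 0.4, 0.4]
grip_width: 0.0702
grip_force: 0.0
```

Request:
drive_tool(motion="85 -0.03 -0.1 0 0 0 0;85 -0.06 -0.2 0 0 0 0;85 -0.09 -0.28 0 0 0 0;85 -0.09 -0.28 0 0 0 0;85 -0.09 -0.28 0 0 0 0;85 -0.09 -0.28 0 0 0 0;85 -0.08 -0.22 0 0 0 0;85 -0.045 -0.1225 0 0 0 0;85 0 0 0 0 0 0;85 0 0 0 0 0 0;85 0 0 0 0 0 0", newtons=45)

```text
t: 16.72
ee_pos: [0.3522, -0.301, 0.2084]
eef_rot: [-2.219, -2.222, -0.0]
wrist_force: [0.4, 0.6, 0.2]
grip_width: 0.0852
grip_force: 0.0
```

Request:
drive_tool(motion="85 0 0 0.1 0 0 0;85 0 0 0.2 0 0 0;85 0 0 0.25 0 0 0;85 0 0 0.2 0 0 0;85 0 0 0.15 0 0 0;85 0 0 0.07 0 0 0;85 0 0 0 0 0 0;85 0 0 0 0 0 0")

```text
t: 17.38
ee_pos: [0.3528, -0.3011, 0.0928]
eef_rot: [-2.218, -2.224, 0.0]
wrist_force: [-0.8, 0.9, 0.1]
grip_width: 0.0847
grip_force: 0.0
```

Request:
drive_tool(motion="45 0 0 0 0 0 0;45 0 0 0 0 0 0;45 0 0 0 0 0 0;45 0 0 0 0 0 0;45 0 0 0 0 0 0;45 0 0 0 0 0 0;45 0 0 0 0 0 0;45 0 0 0 0 0 0;45 0 0 0 0 0 0")

```text
t: 18.13
ee_pos: [0.3531, -0.302, 0.0942]
eef_rot: [2.218, 2.222, 0.0]
wrist_force: [0.3, 0.2, 6.2]
grip_width: 0.0509
grip_force: 45.6
```

Request:
drive_tool(motion="45 0 0 -0.1 0 0 0;45 0 0 -0.25 0 0 0;45 0 0 -0.3 0 0 0;45 0 0 -0.3 0 0 0;45 0 0 -0.25 0 0 0;45 0 0 -0.15 0 0 0;45 0 0 -0.05 0 0 0;45 0 0 0 0 0 0;45 0 0 0 0 0 0")

```text
t: 18.88
ee_pos: [0.3518, -0.301, 0.2601]
eef_rot: [-2.219, -2.223, 0.0]
wrist_force: [-0.0, 1.0, -2.8]
grip_width: 0.0508
grip_force: 48.1
```

Request:
drive_tool(motion="45 0.06 0.06 0 0 0 0;45 0.13 0.13 0 0 0 0;45 0.2 0.205 0 0 0 0;45 0.2 0.205 0 0 0 0;45 0.2 0.205 0 0 0 0;45 0.2 0.205 0 0 0 0;45 0.2 0.205 0 0 0 0;45 0.2 0.205 0 0 0 0;45 0.2 0.205 0 0 0 0;45 0.2 0.205 0 0 0 0;45 0.2 0.205 0 0 0 0;45 0.15 0.15 0 0 0 0;45 0.1 0.1 0 0 0 0;45 0 0 0 0 0 0;45 0 0 0 0 0 0;45 0 0 0 0 0 0")

```text
t: 20.22
ee_pos: [0.6249, -0.0317, 0.2591]
eef_rot: [-2.217, -2.223, 0.003]
wrist_force: [0.4, -0.5, -2.5]
grip_width: 0.0504
grip_force: 48.2
```

```bash
python3 - <<'E'
from h import *
cv2.imwrite("pics/g3.png",cv2.resize(robot.snapshot("scene")["pixels"][20:330,110:510],None,fx=1.7,fy=1.7))
E
```

```text
(no output)
```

View pics/g3.png

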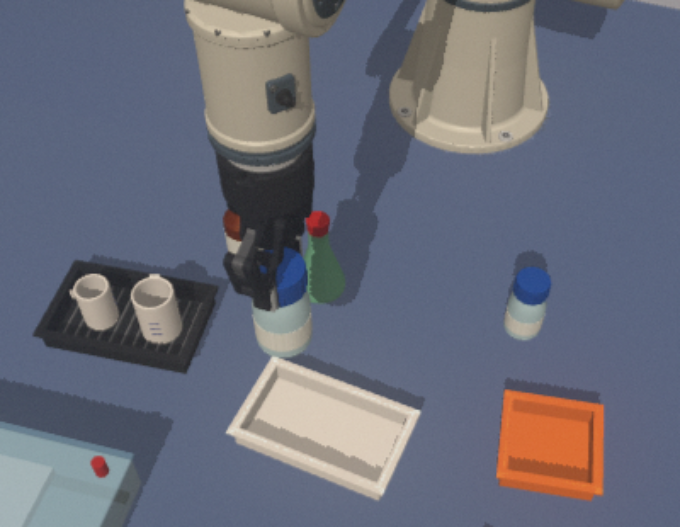

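Both beakers stand upright in the grey tray and the bottle hangs upright in the gripper. I'll check the white and orange tray corners in this view: white (275,360), (420,408), (380,495), (228,432); orange (505,391), (604,403), (601,494), (498,482).

```bash
python3 - <<'E'
from h import *
s=robot.snapshot("scene")
for P in([(275,360),(420,408),(380,492),(230,432)],[(505,391),(604,403),(601,489),(498,478)]):
    Q=cast(s,np.array(P)/1.7+[110,20],.03)[:,:2];print(Q.mean(0).round(3),Q.round(3).tolist())
E
```

```text
[0.63  0.013] [[0.574, -0.072], [0.577, 0.106], [0.69, 0.098], [0.679, -0.081]]
[0.564 0.254] [[0.522, 0.19], [0.499, 0.299], [0.605, 0.316], [0.631, 0.21]]
```

Request:
drive_tool(motion="45 0 0.025 0.1 0 0 0;45 0 0 0.2 0 0 0;45 0 0 0.25 0 0 0;45 0 0 0.25 0 0 0;45 0 0 0.2 0 0 0;45 0 0 0.12 0 0 0;45 0 0 0.05 0 0 0;45 0 0 0.03 0 0 0;45 0 0 0.02 0 0 0;45 0 0 0.02 0 0 0;45 0 0 0.02 0 0 0;45 0 0 0.02 0 0 0;45 0 0 0.02 0 0 0;45 0 0 0 0 0 0;45 0 0 0 0 0 0")

```text
t: 21.57
ee_pos: [0.629, -0.0319, 0.105]
eef_rot: [2.219, 2.224, 0.0]
wrist_force: [0.5, 0.5, -3.0]
grip_width: 0.0505
grip_force: 48.2
```

Request:
drive_tool(motion="45 0 0 0.015 0 0 0;45 0 0 0.015 0 0 0;45 0 0 0.01 0 0 0;45 0 0 0 0 0 0;45 0 0 0 0 0 0")

```text
t: 21.98
ee_pos: [0.6289, -0.032, 0.1]
eef_rot: [-2.219, -2.224, 0.0]
wrist_force: [0.6, -0.1, -3.8]
grip_width: 0.0506
grip_force: 48.2
```

Request:
drive_tool(motion="45 0 0 0.01 0 0 0;45 0 0 0 0 0 0;45 0 0 0 0 0 0")

```text
t: 22.23
ee_pos: [0.6292, -0.032, 0.0992]
eef_rot: [2.219, 2.223, 0.001]
wrist_force: [-0.8, -0.3, 1.8]
grip_width: 0.0507
grip_force: 48.5
```

Request:
drive_tool(motion="80 0 0 0 0 0 0;80 0 0 0 0 0 0;80 0 0 0 0 0 0;80 0 0 0 0 0 0;80 0 0 0 0 0 0;80 0 0 -0.05 0 0 0;80 0 0 -0.15 0 0 0;80 0 0 -0.25 0 0 0;80 0 0 -0.25 0 0 0;80 0 0 -0.25 0 0 0;80 0 0 -0.2 0 0 0;80 0 0 -0.05 0 0 0;80 0 0 0 0 0 0")

```text
t: 23.32
ee_pos: [0.6302, -0.032, 0.2456]
eef_rot: [2.217, 2.221, 0.005]
wrist_force: [0.5, -0.4, 0.2]
grip_width: 0.0796
grip_force: 0.0
```

Request:
drive_tool(motion="85 0.06 -0.06 0 0 0 0;85 0.13 -0.13 0 0 0 0;85 0.19 -0.2 0 0 0 0;85 0.19 -0.2 0 0 0 0;85 0.19 -0.2 0 0 0 0;85 0.19 -0.2 0 0 0 0;85 0.19 -0.2 0 0 0 0;85 0.19 -0.2 0 0 0 0;85 0.19 -0.2 0 0 0 0;85 0.18 -0.2 0 0 0 0;85 0.1 -0.12 0 0 0 0;85 0 0 0 0 0 0;85 0 0 0 0 0 0;85 0 0 0 0 0 0", newtons=40)

```text
t: 24.48
ee_pos: [0.3988, 0.1833, 0.242]
eef_rot: [-2.218, -2.224, 0.002]
wrist_force: [1.1, 0.5, -0.4]
grip_width: 0.0851
grip_force: 0.0
```

Request:
drive_tool(motion="85 0 0 0.1 0 0 0;85 0 0 0.2 0 0 0;85 0 0 0.3 0 0 0;85 0 0 0.3 0 0 0;85 0 0 0.25 0 0 0;85 0 0 0.15 0 0 0;85 0 0 0.06 0 0 0;85 0 0 0 0 0 0;85 0 0 0 0 0 0")

```text
t: 25.23
ee_pos: [0.3998, 0.1832, 0.0798]
eef_rot: [-2.22, -2.223, 0.001]
wrist_force: [0.9, 0.3, 0.8]
grip_width: 0.0854
grip_force: 0.0
```

Request:
drive_tool(motion="35 0 0 0 0 0 0;35 0 0 0 0 0 0;35 0 0 0 0 0 0;35 0 0 0 0 0 0;35 0 0 0 0 0 0;35 0 0 0 0 0 0;35 0 0 0 0 0 0;35 0 0 0 0 0 0;35 0 0 0 0 0 0;35 0 0 0 0 0 0")

```text
t: 26.07
ee_pos: [0.4001, 0.184, 0.0807]
eef_rot: [2.218, 2.223, 0.003]
wrist_force: [-0.4, 0.2, 7.2]
grip_width: 0.0401
grip_force: 39.3
```

Request:
drive_tool(motion="35 0 0 -0.1 0 0 0;35 0 0 -0.25 0 0 0;35 0 0 -0.3 0 0 0;35 0 0 -0.3 0 0 0;35 0 0 -0.25 0 0 0;35 0 0 -0.15 0 0 0;35 0 0 -0.05 0 0 0;35 0 0 0 0 0 0;35 0 0 0 0 0 0")

```text
t: 26.82
ee_pos: [0.3988, 0.1833, 0.2469]
eef_rot: [-2.219, -2.224, 0.001]
wrist_force: [-0.0, -0.3, -1.5]
grip_width: 0.0397
grip_force: 40.8
```

Request:
drive_tool(motion="35 -0.03 0.06 0 0 0 0;35 -0.08 0.14 0 0 0 0;35 -0.135 0.24 0 0 0 0;35 -0.135 0.24 0 0 0 0;35 -0.135 0.24 0 0 0 0;35 -0.135 0.24 0 0 0 0;35 -0.135 0.24 0 0 0 0;35 -0.135 0.24 0 0 0 0;35 -0.11 0.2 0 0 0 0;35 -0.056 0.1 0 0 0 0;35 0 0 0 0 0 0;35 0 0 0 0 0 0;35 0 0 0 0 0 0")

```text
t: 27.9
ee_pos: [0.6312, 0.0537, 0.246]
eef_rot: [-2.218, -2.222, 0.004]
wrist_force: [0.0, 0.4, -1.2]
grip_width: 0.0398
grip_force: 40.8
```

Request:
drive_tool(motion="35 0 0 0.1 0 0 0;35 0 0 0.2 0 0 0;35 0 0 0.25 0 0 0;35 0 0 0.25 0 0 0;35 0 0 0.2 0 0 0;35 0 0 0.12 0 0 0;35 0 0 0.06 0 0 0;35 0 0 0.04 0 0 0;35 0 0 0.03 0 0 0;35 0 0 0.03 0 0 0;35 0 0 0.02 0 0 0;35 0 0 0.015 0 0 0;35 0 0 0 0 0 0;35 0 0 0 0 0 0;35 0 0 0 0 0 0")

```text
t: 29.15
ee_pos: [0.6326, 0.0537, 0.0903]
eef_rot: [2.219, 2.223, 0.001]
wrist_force: [0.5, 0.1, -1.7]
grip_width: 0.0397
grip_force: 40.8
```

Request:
drive_tool(motion="35 0 0 0.02 0 0 0;35 0 0 0.01 0 0 0;35 0 0 0.01 0 0 0;35 0 0 0.005 0 0 0;35 0 0 0 0 0 0;35 0 0 0 0 0 0")

```text
t: 29.65
ee_pos: [0.6327, 0.0537, 0.0857]
eef_rot: [2.219, 2.223, 0.001]
wrist_force: [-2.3, -0.4, 11.4]
grip_width: 0.0399
grip_force: 41.7
```

Request:
drive_tool(motion="35 0 0 -0.005 0 0 0;35 0 0 0 0 0 0;75 0 0 0 0 0 0;75 0 0 0 0 0 0;75 0 0 0 0 0 0;75 0 0 0 0 0 0;75 0 0 0 0 0 0;75 0 0 -0.05 0 0 0;75 0 0 -0.15 0 0 0;75 0 0 -0.25 0 0 0;75 0 0 -0.3 0 0 0;75 0 0 -0.25 0 0 0;75 0 0 -0.2 0 0 0;75 0 0 -0.1 0 0 0;75 0 0 0 0 0 0")

```text
t: 30.9
ee_pos: [0.6339, 0.0538, 0.2444]
eef_rot: [2.217, 2.221, 0.006]
wrist_force: [0.0, 0.4, 0.2]
grip_width: 0.0754
grip_force: 0.0
```

Request:
drive_tool(motion="75 -0.06 -0.06 0 0 0 0;75 -0.13 -0.12 0 0 0 0;75 -0.2 -0.19 0 0 0 0;75 -0.2 -0.19 0 0 0 0;75 -0.2 -0.19 0 0 0 0;75 -0.2 -0.19 0 0 0 0;75 -0.2 -0.19 0 0 0 0;75 -0.2 -0.19 0 0 0 0;75 -0.2 -0.19 0 0 0 0;75 -0.2 -0.19 0 0 0 0;75 -0.15 -0.14 0 0 0 0;75 -0.08 -0.072 0 0 0 0;75 0 0 0 0 0 0;75 0 0 0 0 0 0;75 0 0 0 0 0 0", newtons=45)

```text
t: 32.15
ee_pos: [0.403, -0.1887, 0.24]
eef_rot: [-2.218, -2.222, 0.001]
wrist_force: [0.7, 0.4, 0.2]
grip_width: 0.0751
grip_force: 0.0
```

Request:
drive_tool(motion="75 0 0 0.1 0 0 0;75 0 0 0.25 0 0 0;75 0 0 0.3 0 0 0;75 0 0 0.25 0 0 0;75 0 0 0.15 0 0 0;75 0 0 0.1 0 0 0;75 0 0 0.025 0 0 0;75 0 0 0 0 0 0;75 0 0 0 0 0 0")

```text
t: 32.9
ee_pos: [0.4039, -0.1888, 0.1003]
eef_rot: [2.218, 2.225, 0.0]
wrist_force: [-0.2, -0.1, 0.5]
grip_width: 0.0752
grip_force: 0.0
```

Request:
drive_tool(motion="25 0 0 0 0 0 0;25 0 0 0 0 0 0;25 0 0 0 0 0 0;25 0 0 0 0 0 0;25 0 0 0 0 0 0;25 0 0 0 0 0 0;25 0 0 0 0 0 0;25 0 0 0 0 0 0;25 0 0 0 0 0 0;25 0 0 0 0 0 0")

```text
t: 33.73
ee_pos: [0.4041, -0.1895, 0.1009]
eef_rot: [2.218, 2.222, 0.001]
wrist_force: [0.5, 1.0, 5.8]
grip_width: 0.0312
grip_force: 44.1
```

Request:
drive_tool(motion="25 0 0 -0.1 0 0 0;25 0 0 -0.25 0 0 0;25 0 0 -0.3 0 0 0;25 0 0 -0.3 0 0 0;25 0 0 -0.25 0 0 0;25 0 0 -0.15 0 0 0;25 0 0 -0.05 0 0 0;25 0 0 0 0 0 0;25 0 0 0 0 0 0")

```text
t: 34.48
ee_pos: [0.4028, -0.1889, 0.2671]
eef_rot: [-2.219, -2.223, 0.001]
wrist_force: [-0.9, -0.2, -1.8]
grip_width: 0.0318
grip_force: 45.4
```

Request:
drive_tool(motion="25 0.1 0.04 0 0 0 0;25 0.2 0.07 0 0 0 0;25 0.28 0.1025 0 0 0 0;25 0.28 0.1025 0 0 0 0;25 0.28 0.1025 0 0 0 0;25 0.28 0.1025 0 0 0 0;25 0.28 0.1025 0 0 0 0;25 0.28 0.1025 0 0 0 0;25 0.28 0.1025 0 0 0 0;25 0.28 0.1025 0 0 0 0;25 0.28 0.1025 0 0 0 0;25 0.28 0.1025 0 0 0 0;25 0.28 0.1025 0 0 0 0;25 0.2 0.08 0 0 0 0;25 0.095 0.035 0 0 0 0;25 0 0 0 0 0 0;25 0 0 0 0 0 0;25 0 0 0 0 0 0")

```text
t: 35.98
ee_pos: [0.5639, 0.2508, 0.2668]
eef_rot: [-2.219, -2.223, 0.004]
wrist_force: [-0.1, -0.4, -1.7]
grip_width: 0.0314
grip_force: 45.4
```

Request:
drive_tool(motion="25 0 0 0.1 0 0 0;25 0 0 0.2 0 0 0;25 0 0 0.25 0 0 0;25 0 0 0.25 0 0 0;25 0 0 0.2 0 0 0;25 0 0 0.12 0 0 0;25 0 0 0.06 0 0 0;25 0 0 0.04 0 0 0;25 0 0 0.03 0 0 0;25 0 0 0.03 0 0 0;25 0 0 0.02 0 0 0;25 0 0 0.015 0 0 0;25 0 0 0 0 0 0;25 0 0 0 0 0 0;25 0 0 0 0 0 0")

```text
t: 37.23
ee_pos: [0.565, 0.2523, 0.1107]
eef_rot: [2.219, 2.224, 0.001]
wrist_force: [0.1, -0.1, -1.5]
grip_width: 0.0318
grip_force: 45.4
```

Touch height is about 0.106, so 4.8 mm more to go.

Request:
drive_tool(motion="25 0 0 0.015 0 0 0;25 0 0 0.01 0 0 0;25 0 0 0.01 0 0 0;25 0 0 0.005 0 0 0;25 0 0 0 0 0 0;25 0 0 0 0 0 0")

```text
t: 37.73
ee_pos: [0.565, 0.2523, 0.1059]
eef_rot: [2.219, 2.224, 0.001]
wrist_force: [-0.2, -0.6, 4.8]
grip_width: 0.0311
grip_force: 45.9
```

```bash
python3 - <<'E'
from h import *
cv2.imwrite("pics/g4.png",cv2.resize(robot.snapshot("scene")["pixels"][20:330,110:510],None,fx=1.7,fy=1.7))
E
```

```text
(no output)
```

View pics/g4.png

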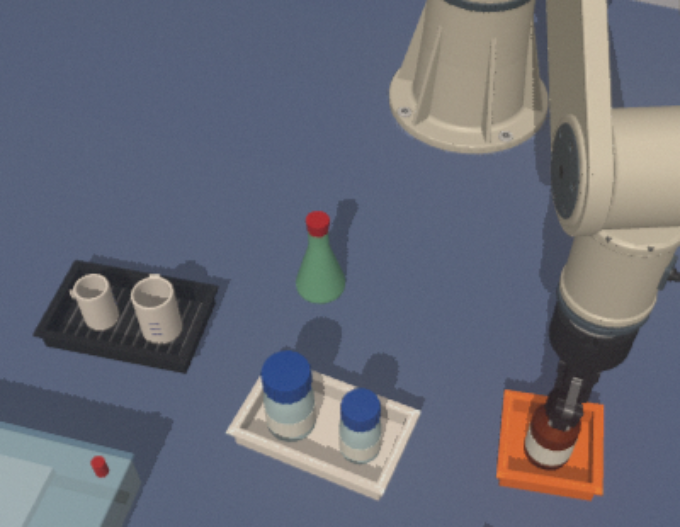

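Everything stands in its tray, the flask is untouched, and the stain bottle is in contact with the orange tray floor. I'll release and retreat.

Request:
drive_tool(motion="65 0 0 0 0 0 0;65 0 0 0 0 0 0;65 0 0 0 0 0 0;65 0 0 0 0 0 0;65 0 0 0 0 0 0;65 0 0 -0.05 0 0 0;65 0 0 -0.15 0 0 0;65 0 0 -0.25 0 0 0;65 0 0 -0.3 0 0 0;65 0 0 -0.25 0 0 0;65 0 0 -0.2 0 0 0;65 0.2 0 0 0 0 0;65 0.3 0 0 0 0 0;65 0.3 0 0 0 0 0;65 0.3 0 0 0 0 0;65 0.3 0 0 0 0 0;65 0.2 0 0 0 0 0;65 0 0 0 0 0 0;65 0 0 0 0 0 0;65 0 0 0 0 0 0")

```text
t: 39.45
ee_pos: [0.5643, 0.4435, 0.2495]
eef_rot: [2.219, 2.224, -0.001]
wrist_force: [0.4, 0.1, 0.7]
grip_width: 0.0653
grip_force: 0.0
```

```bash
python3 - <<'E'
from h import *
cv2.imwrite("pics/g5.png",np.hstack([robot.snapshot("top")["pixels"][90:300,140:500],robot.snapshot("scene")["pixels"][120:330,110:510]]))
E
```

```text
(no output)
```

View pics/g5.png

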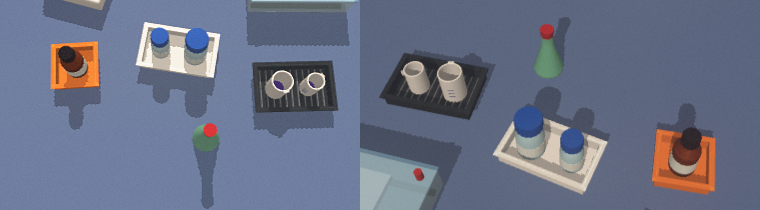

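Both views show all five items upright inside their trays, the flask in place and the gripper clear, so I'll hand the job in.

```bash
python3 -c "
from workcell import robot
print(robot.finish_job())"
```

```text
the job is handed in; nothing more can be done
None
```

I handed the job in at about 40 s: the last pictures show both buffer bottles, the stain bottle and both beakers upright and released in their trays, and the flask where it was; no verdict came back.

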